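Roll the tacking jig's wheel until the jaw reaches the gauge mark

ROBOT

A 6-joint arm with a two-finger parallel gripper is mounted at the origin on the work surface. World frame = base frame: x ahead of the robot, y to its left, z up, the work surface at z = 0. Lengths are in m, angles in rad, forces in N, time in s.
With the tool pointing down it reaches from about 0.25 to 0.725 m from the base axis. Payload 9.7 kg.
Tool frame: the origin (TCP) lies midway between the tips of the shut fingers; the grasp point (between the pads) lies robot.pinch_z behind it (robot.pinch_z is the distance from the TCP to the grasp point, in m); z points along the fingers, y is the direction in which the jaws open and shut (so a half turn about z gives the same grasp; the last joint's range is limited). The gripper opens to 85 mm and grips with 20 to 120 N. Pads are 22 mm wide; open, the fingers measure 114 mm over their backs; the gripper's body (76 mm by 85 mm) begins 54 mm behind the grasp point. The pads swing forward as they close: fully open they stand 13 mm farther back than shut.
Start: joints at [1.132, 0.087, 0.176, 1.66, 0, 1.571], TCP at [0.234, 0.498, 0.231] pointing down, gripper open.
Joint ranges: [-3.13, 3.13], [-0.85, 1.81], [-1.15, 1.24], [-2.2, 2.28], [-1.44, 1.52], [-3.14, 3.14]. Speed limits (rad/s): [2.22, 2.22, 2.57, 3.14, 3.14, 3.14].

INTERFACE

Orientations are given as a 3x3 rotation matrix whose columns are the frame's x, y, z axes.
In Python, from rig import robot, vision, finder gives the robot as it stands.
- The arm moves only by the tool drive_tool, never from a script. Its argument "commands" is text: rows parted by semicolons, each of 7 numbers parted by spaces: the closure, from -1 (fully open) to 1 (shut), so that 0 is half open, then the shift along the tool's x, y, z scaled (see below), then the turn, a rotation vector about the tool's x, y, z scaled (see below). A call has 1 to 10 rows; each row is the pose to reach, as a shift and turn from the pose commanded when the call began, along the tool's axes at that moment; what a row does not reach only later rows make up. The controller multiplies each number of a shift by 0.5 m and each number of a turn by 120 degrees. A row lasts 1/12 s, in which the tool goes at most 41.7 mm and 7.16 degrees, less where a joint would pass 70% of its speed; a pose out of reach is approached as far as the arm can. A call with a number of a shift or a turn outside -1 to 1 is refused whole. A call with a gripper value outside its range is refused whole. The fingers move at their own pace and stop on an object; the grip force is fixed at half the most. Time passes only in rows, so rows that repeat a pose let the fingers close. It gives the time, the measured TCP pose, the force and the opening at its end, in the units of the state.
- robot.observe(): the state, without advancing time (a new reading comes with each control period).
- vision.camera(name): name is "scene" or "top" or "wrist"; returns a dict with "frame" (400x640x3 uint8, red, green, blue), "z_map" (400x640 float32, m along the optical axis (not along the pixel's ray), 0 where there is no reading), "intrinsics" (3x3 intrinsics, pixels), "view" (4x4, takes a point from world to camera coordinates). Camera axes: x right, y down, z forward; pixel columns grow to the right and rows downward; lengths in m; the calibration is good to about 2 mm. A picture is of the moment at which its call begins.
- robot.hand_in(): hands the job in, once; it reports no verdict.
Trained networks look in a picture, given as the dict that the camera call returned (one of the last four; its "shot" number tells which), for a name from the list of things; names that differ only in an ending like _2 or _b are one class to them, and where a whole thing is asked for, a point or a joint stands for the part that bears it (a point fixed in the world has none). Each returns a list of dicts, best first, with "p" (0 to 1); they miss things now and then, are a little off and sometimes report something else, mostly with a low value. They report only what shows in the picture. A call takes as long as a camera call.
- finder.cut_out(query, picture): "mask" (400x640 bool, what is visible of it) and "bbox" ([left, top, right, bottom] in pixels, round what is visible of it).
The state is a dict: "time_s": time; "joints": joint angles; "joint_velocities": joint speeds; "joint_efforts": joint torques, N m; "tcp_pos": TCP position; "eef_rot": TCP orientation; "contact_force": force on the tool from outside, world axes, zero at the start; "torque": the same for the moment, N m; "opening": finger opening in m.
Only numpy, scipy, OpenCV 4.12 (cv2) and the standard library are available. Lean on these libraries where they do the work, as an engineer would, in place of code of your own. Each camera call takes 0.05 s, during which the arm holds its last target.

TASK

The gap of the blue tacking jig on the welding table stands too wide. With a fingertip on top of its knurled brass wheel, roll the wheel until the sliding jaw's red pointer stands in line with the green gauge mark, then take the hand away. Move the jaw with the wheel only, never by touching the jaw itself, and leave the gauge mark and the loose things round the jig where they are.

Things in the scene. Friction and masses are not known exactly. Their poses are not given: they have to be found in the camera images.
- jig: Blue jig, fixed to the table. Origin on the table straight below the wheel's axle; z up, y along the slide. Base 14 mm high, x -50 to 75, y -210 to 75 mm. Fixed jaw: blue, 72 wide in x, y -200 to -173, top at z 76. Ruler with white scale, ticks 5 mm apart: x 44 to 70, y -175 to -75, top at z 60. Rack guide block: x 20 to 42, y 27 to 39, z to 64.
- wheel: Knurled brass wheel, diameter 64, 22 mm wide, some ridges white. Origin at its centre, 60 mm above the jig's origin; axle along jig x, fixed in place. Blue round cheeks (radius 25, outer faces 20 mm either side) leave 7 mm of rim proud. Rolling its top towards the fixed jaw (jig -y) closes the gap 5 mm per rad (per 32 mm of rim); the other way opens it.
- wheel_top (a point): Highest point of the wheel's rim, mid-width, 92 mm above the table; does not move; axes as the jig's. A fingertip pressed here with 3 to 10 N and drawn along jig y turns the wheel by friction, over several strokes; lift between them. The wheel has a light drag (about 0.03 N m) and stays where it is left.
- jaw: Sliding aluminium jaw, 72 mm wide (jig x), 30 thick (jig y), top at z 76; origin at table height below its middle, axes as the jig's. Starts fully open, middle at jig y -100 (gap about 60 mm); can travel 50 mm to jig -y. Its steel rack bar (jig x 24 to 36, z 65 to 75) runs past the wheel on the +x side, to jig y 65 when open. Do not touch the jaw or its bar.
- pointer (a point): Tip of the red pointer (6 mm wide) on the sliding jaw, at jig x 57, z 67 mm, above the ruler; moves with the jaw.
- mark (a point): Inner end of the green gauge mark's 6 mm wide bar on the ruler, at jig x 58, z 67 mm; axes as the jig's. It stands 14 to 36 mm from the pointer's start towards jig -y, and stays there. The pointer is in line when it has the same jig y as the mark.
- coupon: Loose steel plate 50 x 90 x 8 mm, lying flat on the robot's side of the jig; origin under its middle. Leave alone.
- pin: Loose steel locating pin standing upright, 28 mm foot, 55 mm high; origin under its middle. Leave alone.
- square: Loose yellow L-shaped welding square 16 mm thick, legs 100 and 100 mm, lying flat beyond the jig; origin under the middle of its long (x) leg. Leave alone.
- driver: Loose screwdriver with a yellow handle lying on the table, along its x; origin under its middle. Leave alone.

How it is judged:
On the way:
1. a fingertip is on the wheel (contact force between the fingers and wheel above 0.5 N), for 0.05 s.
At the end, for the whole second after the job is handed in: The pointer stands within 3 mm of the gauge mark along the slide, and the jaw is at rest (y of pointer in the frame of mark between -0.003 and 0.003 m and linear speed of jaw below 0.005 m/s); the robot touches nothing.
It fails at once if the robot touches the sliding jaw (more than 1 N) (contact force between any of the fingers, the arm and jaw above 1 N).
It fails at once if the gauge mark is shifted (more than 2 mm) (distance of mark from where it was at the start of the episode above 0.002 m).
It fails at once if a loose thing (coupon, pin, square, driver) is shifted or lifted by more than 15 mm (distance of any of coupon, pin, square, driver from where it was at the start of the episode above 0.015 m).
It also fails if it takes over 67 s, if anything falls off the work surface, if the arm or the gripper's body presses on something with over 40 N, if the wrist force passes 120 N, or if a joint passes its speed limit or range.

## Working session

There is one attempt and no reset: what is moved stays moved. The work goes in short steps, Python scripts to look and compute and a tool call to move; the robot and the scene stay as the last step left them, time stands still between calls to the robot, and variables do not carry over. Pictures are saved under pics/ and viewed, and the job is handed in when it is done.

Besides the shell and the picture viewer there is one more tool, called as a command line: name --argument value ..., lists and objects as JSON in quotes. drive_tool: Moves the arm, as the interface text tells. Its arguments: {"type":"object","properties":{"commands":{"type":"string"}},"required":["commands"]}

```bash
mkdir -p pics; cat > h.py <<'E'
import numpy as np,cv2
from rig import robot,vision,finder
def save(c,n): cv2.imwrite('pics/'+n,c['frame'][:,:,::-1])
def pts(c,mask):
    v,u=np.nonzero(mask&(c['z_map']>0)); z=c['z_map'][v,u]; K=c['intrinsics']
    P=np.stack([(u-K[0,2])/K[0,0]*z,(v-K[1,2])/K[1,1]*z,z,np.ones_like(z)])
    return (np.linalg.inv(c['view'])@P)[:3].T
E
python3 - <<'E'
from h import *
s=robot.observe(); print({k:np.round(v,3) for k,v in s.items()}, robot.pinch_z)
for n in ['scene','top']:
    c=vision.camera(n); save(c,n+'0.png'); print(n,c['view'].round(3).tolist())
    for q in ['wheel','jig','jaw','pin','square','driver','coupon']:
        r=finder.cut_out(q,c)
        for d in r[:2]:
            P=pts(c,d['mask']); print(n,q,round(d['p'],2),d['bbox'],np.median(P,0).round(3) if len(P) else None, P.max(0).round(3) if len(P) else None)
E
```

```text
{'time_s': np.float64(0.0), 'joints': array([ 1.132,  0.087,  0.175,  1.66 , -0.   ,  1.571]), 'joint_velocities': array([-0.   ,  0.002,  0.001,  0.001, -0.   , -0.   ]), 'joint_efforts': array([-3.0000e-03, -5.2039e+01,  4.6480e+01,  1.6000e-02, -0.0000e+00,
        0.0000e+00]), 'tcp_pos': array([0.234, 0.498, 0.231]), 'eef_rot': array([[-0.905,  0.425, -0.001],
       [ 0.425,  0.905, -0.001],
       [-0.   , -0.001, -1.   ]]), 'contact_force': array([-0.503, -0.593,  0.352]), 'torque': array([ 0.02 , -0.003,  0.005]), 'opening': np.float64(0.086)} 0.0187
scene [[-0.295, 0.955, -0.006, 0.021], [0.656, 0.198, -0.728, -0.317], [-0.695, -0.219, -0.685, 1.451], [0.0, 0.0, 0.0, 1.0]]
scene wheel 0.57 [304.8, 175.6, 334.0, 194.0] [0.492 0.135 0.086] [0.512 0.167 0.096]
scene jig 0.7 [215.9, 174.3, 357.8, 240.8] [0.542 0.083 0.025] [0.636 0.23  0.096]
scene jaw 0.82 [262.4, 176.2, 349.0, 210.4] [0.528 0.08  0.075] [0.576 0.209 0.081]
scene pin 0.53 [367.9, 182.9, 380.8, 203.5] [0.435 0.247 0.027] [0.442 0.259 0.057]
scene pin 0.24 [254.2, 210.2, 263.1, 224.8] [0.603 0.047 0.06 ] [0.608 
[... 451 characters left out ...]
, 0.93], [0.0, 0.0, 0.0, 1.0]]
top wheel 0.59 [311.9, 218.0, 338.3, 235.8] [0.487 0.135 0.085] [0.507 0.164 0.093]
top jig 0.95 [280.2, 165.9, 420.9, 263.7] [0.522 0.075 0.015] [0.636 0.23  0.093]
top jig 0.61 [360.3, 170.6, 367.2, 182.6] [0.598 0.045 0.066] [0.604 0.054 0.069]
top jaw 0.56 [290.4, 187.7, 382.1, 227.0] [0.522 0.056 0.074] [0.573 0.209 0.08 ]
top pin 0.52 [269.6, 255.3, 284.2, 267.8] [0.425 0.241 0.045] [0.44  0.254 0.054]
top square 0.74 [312.7, 132.9, 351.3, 190.5] [0.626 0.108 0.015] [0.708 0.165 0.021]
top driver 0.68 [221.0, 241.0, 259.0, 305.7] [0.376 0.315 0.023] [0.472 0.361 0.03 ]
top coupon 0.78 [372.2, 230.6, 417.3, 265.4] [ 0.445 -0.019  0.007] [0.486 0.03  0.013]
```

```bash
python3 - <<'E'
from h import *
for n,(a,b,cc,d) in {'top':(130,290,250,440),'scene':(155,255,200,390)}.items():
    im=cv2.imread('pics/%s0.png'%n)[a:b,cc:d]; cv2.imwrite('pics/%s0z.png'%n,cv2.resize(im,None,fx=4,fy=4,interpolation=cv2.INTER_CUBIC))
c=vision.camera('top'); print(c['intrinsics'])
f=c['frame'].astype(int); hsv=cv2.cvtColor(c['frame'],cv2.COLOR_RGB2HSV)
H,S,V=[hsv[:,:,i].astype(int) for i in range(3)]
for n in ['top','scene']:
    c=vision.camera(n);hsv=cv2.cvtColor(c['frame'],cv2.COLOR_RGB2HSV);H,S,V=[hsv[:,:,i].astype(int) for i in range(3)]
    for nm,m in {'red':((H<8)|(H>172))&(S>130)&(V>60),'green':(H>45)&(H<85)&(S>100)&(V>50)}.items():
        k,l,st,ce=cv2.connectedComponentsWithStats(m.astype(np.uint8))
        for i in range(1,k):
            if st[i,4]>5:
                P=pts(c,l==i); print(n,nm,st[i],ce[i].round(1),np.median(P,0).round(4),P.min(0).round(3),P.max(0).round(3))
    # jig blue
    m=(H>100)&(H<130)&(S>100)
    P=pts(c,m&(finder.cut_out('jig',c)[0]['mask'])); 
    Q=P[(P[:,2]>.008)&(P[:,2]<.02)]
    r=cv2.minAreaRect(Q[:,:2].astype(np.float32)); print(n,len(Q),r)
E
```

```text
[[450.82230382   0.         315.33439793]
 [  0.         450.82230382 197.3588731 ]
 [  0.           0.           1.        ]]
top red [   11     0   234   153 28706] [126.   77.7] [0.7965 0.5384 0.1285] [0.676 0.309 0.008] [0.975 0.787 0.179]
top red [358 185   4   8  14] [359.3 188.5] [0.569  0.0587 0.0665] [0.562 0.055 0.063] [0.576 0.061 0.069]
top green [361 172   7   7  22] [364.4 174.1] [0.5999 0.0449 0.0665] [0.591 0.04  0.063] [0.604 0.054 0.07 ]
top 0 ((0.0, 0.0), (0.0, 0.0), 0.0)
scene red [  33    0   43   71 1341] [54.8 31.8] [-0.7829 -1.7197 -0.4088] [-0.863 -1.743 -0.611] [-0.709 -1.693 -0.217]
scene red [  0  51  17  26 311] [ 6.6 64. ] [ 0.4197 -0.651   0.1897] [-0.057 -1.225 -0.13 ] [ 0.431 -0.643  0.214]
scene red [630  78  10  34 210] [635.7  96.4] [-0.6719  1.0188 -0.2547] [-0.728  1.012 -0.29 ] [-0.622  1.041 -0.197]
scene red [268 201   6   8  33] [270.4 203.6] [0.5633 0.0581 0.0688] [0.557 0.05  0.059] [0.577 0.063 0.074]
scene red [  364   278   276   122 24399] [489.3 345.5] [0.7956 0.4697 0.1309] [ 0.688  0.309 -0.   ] [0.927 0.688 0.182]
scene green [256 211   7  13  66] [259.1 218.4] [0.604  0.0475 0.0621] [0.591 0.041 0.048] [0.608 0.054 0.07 ]
scene 2786 ((0.5267422199249268, 0.07774284482002258), (0.12974652647972107, 0.28399741649627686), 20.919857025146484)
```

View pics/top0z.png

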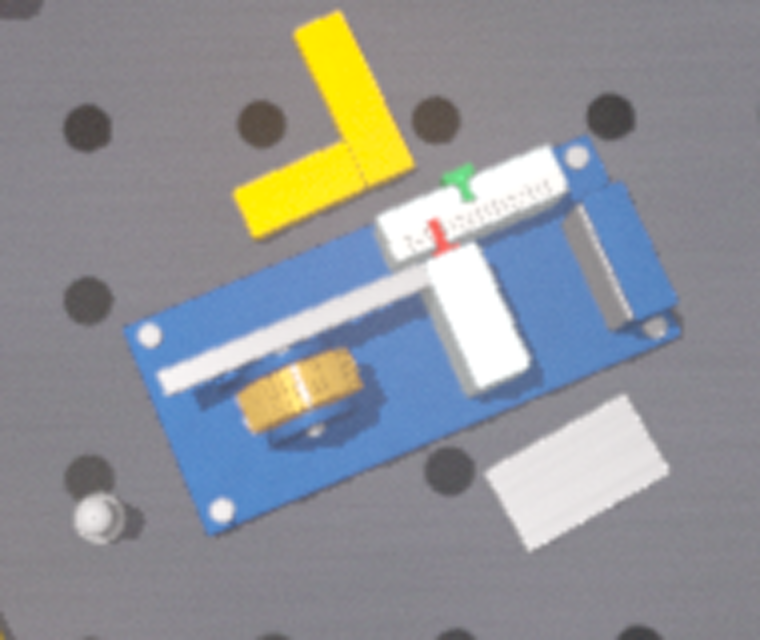

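View pics/scene0z.png

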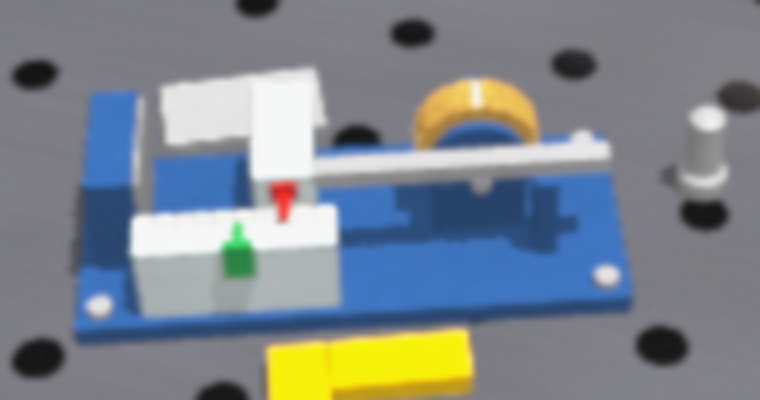

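drive_tool --commands "1 -0.773 -0.437 0.1 0 0 0.366;1 -0.773 -0.437 0.1 0 0 0.366;1 -0.773 -0.437 0.1 0 0 0.366;1 -0.773 -0.437 0.1 0 0 0.366;1 -0.773 -0.437 0.1 0 0 0.366;1 -0.773 -0.437 0.1 0 0 0.366;1 -0.773 -0.437 0.1 0 0 0.366;1 -0.773 -0.437 0.1 0 0 0.366;1 -0.773 -0.437 0.1 0 0 0.366;1 -0.773 -0.437 0.1 0 0 0.366"

```text
time_s: 1.88
tcp_pos: [0.4742, 0.1584, 0.1847]
eef_rot: [[-0.357, 0.934, 0.001], [0.934, 0.357, 0.0], [0.0, 0.001, -1.0]]
contact_force: [0.1, 0.3, 0.3]
opening: 0.0002
```

```bash
cat > meas.py <<'E'
from h import *
def R(a): return np.array([[np.cos(a),-np.sin(a)],[np.sin(a),np.cos(a)]])
def meas(n,a=np.radians(20.9),show=True):
    c=vision.camera(n);hsv=cv2.cvtColor(c['frame'],cv2.COLOR_RGB2HSV);H,S,V=[hsv[:,:,i].astype(int) for i in range(3)]
    K=c['intrinsics'];M=np.linalg.inv(c['view']);o=M[:3,3]
    out={}
    for nm,m in {'red':((H<9)|(H>171))&(S>110)&(V>60),'green':(H>45)&(H<85)&(S>90)&(V>50)}.items():
        v,u=np.nonzero(m); d=np.stack([(u-K[0,2])/K[0,0],(v-K[1,2])/K[1,1],np.ones(len(u))]); d=M[:3,:3]@d
        X=o[:,None]+d*((0.067-o[2])/d[2])   # onto plane z=67mm
        w=X[:2].T; j=(w-np.array([.491,.136]))@R(a)
        k=(abs(j[:,0]-.055)<.03)&(j[:,1]<-.06)&(j[:,1]>-.2); j=j[k]
        out[nm]=j
        if len(j): print(n,nm,len(j),'med',np.median(j,0).round(4),'min',j.min(0).round(4),'max',j.max(0).round(4))
    return c,out
E
python3 - <<'E'
from meas import *
for n in ['wrist','top','scene']:
    c,o=meas(n); save(c,n+'1.png')
    if n=='scene':
        q=finder.cut_out('jig',c)[0]['mask']
    P=pts(c,np.ones((400,640),bool)); P=P[(abs(P[:,0]-.491)<.05)&(abs(P[:,1]-.136)<.05)&(P[:,2]>.088)&(P[:,2]<.1)]
    if len(P): print('wheel',len(P),P.mean(0).round(4))
E
```

```text
wheel 865 [0.489  0.1352 0.09  ]
scene red 35 med [ 0.038 -0.101] min [ 0.0314 -0.1051] max [ 0.0547 -0.095 ]
scene green 48 med [ 0.0755 -0.1225] min [ 0.0588 -0.1283] max [ 0.084  -0.1164]
wheel 131 [0.4903 0.1362 0.091 ]
```

View pics/wrist1.png

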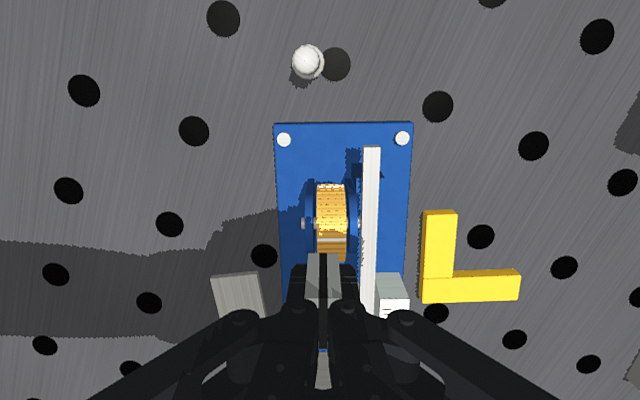

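View pics/top1.png

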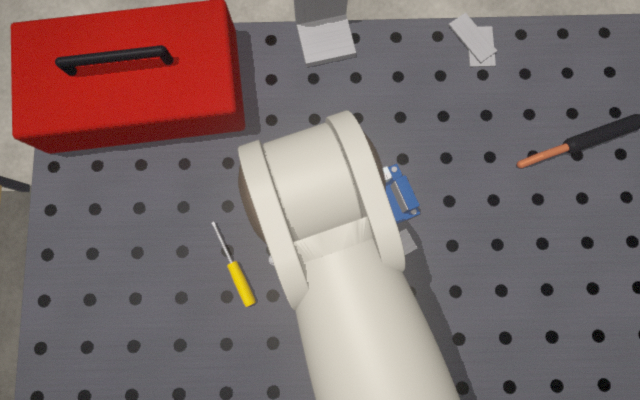

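drive_tool --commands "1 -0.024 0.012 0.1 0 0 0;1 -0.024 0.012 0.15 0 0 0;1 -0.024 0.012 0.15 0 0 0;1 -0.024 0.012 0.15 0 0 0"

```text
time_s: 2.42
tcp_pos: [0.4818, 0.1519, 0.1091]
eef_rot: [[-0.359, 0.933, -0.003], [0.933, 0.359, -0.001], [0.0, -0.003, -1.0]]
contact_force: [0.1, -0.2, 1.6]
opening: -0.0004
```

```bash
python3 - <<'E'
from meas import *
s=robot.observe();print(s['tcp_pos'].round(4),s['contact_force'].round(2))
c,o=meas('scene'); im=c['frame'][155:255,200:390,::-1]; cv2.imwrite('pics/s2.png',cv2.resize(im,None,fx=4,fy=4,interpolation=cv2.INTER_CUBIC))
d=s['tcp_pos'][:2]-np.array([.4895,.1355]); print((d@R(np.radians(20.9))).round(4))
E
```

```text
[0.4818 0.1519 0.1091] [ 0.07 -0.23  1.59]
scene red 35 med [ 0.038 -0.101] min [ 0.0314 -0.1051] max [ 0.0547 -0.095 ]
scene green 48 med [ 0.0755 -0.1225] min [ 0.0588 -0.1283] max [ 0.084  -0.1164]
[-0.0014  0.0181]
```

View pics/s2.png

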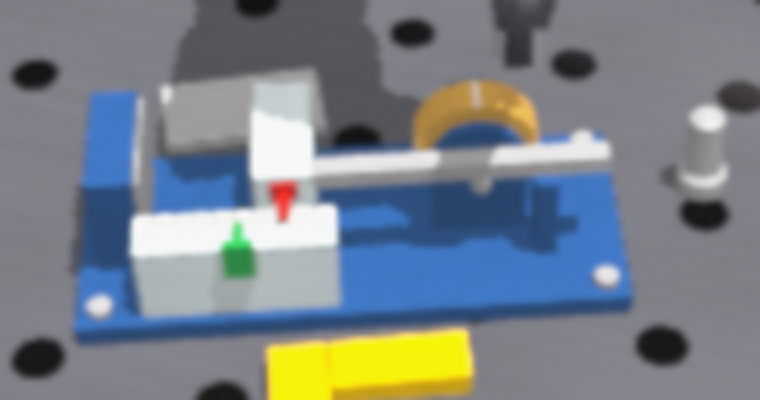

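drive_tool --commands "1 -0.006 0.002 0.02 0 0 0;1 -0.006 0.002 0.03 0 0 0;1 -0.006 0.002 0.03 0 0 0;1 -0.006 0.002 0.03 0 0 0"

```text
time_s: 2.8
tcp_pos: [0.4854, 0.149, 0.0951]
eef_rot: [[-0.358, 0.934, 0.0], [0.934, 0.358, 0.0], [-0.0, 0.0, -1.0]]
contact_force: [-0.3, -0.2, -0.3]
opening: 0.0
```

drive_tool --commands "1 0 0 0.002 0 0 0;1 0 0 0.002 0 0 0;1 0 0 0.002 0 0 0"

```text
time_s: 3.05
tcp_pos: [0.4854, 0.1488, 0.0939]
eef_rot: [[-0.357, 0.934, 0.0], [0.934, 0.357, 0.0], [-0.0, 0.0, -1.0]]
contact_force: [0.2, 0.1, -0.1]
opening: -0.0006
```

drive_tool --commands "1 0 0 0.002 0 0 0;1 0 0 0.002 0 0 0;1 0 0 0.002 0 0 0"

```text
time_s: 3.3
tcp_pos: [0.4853, 0.1487, 0.0926]
eef_rot: [[-0.357, 0.934, -0.0], [0.934, 0.357, -0.0], [-0.0, -0.0, -1.0]]
contact_force: [-0.6, -0.1, 0.3]
opening: -0.0
```

drive_tool --commands "1 0 0 0.002 0 0 0;1 0 0 0.002 0 0 0;1 0 0 0.002 0 0 0"

```text
time_s: 3.55
tcp_pos: [0.4852, 0.1488, 0.0916]
eef_rot: [[-0.357, 0.934, -0.0], [0.934, 0.357, -0.0], [-0.0, -0.0, -1.0]]
contact_force: [0.5, 1.0, 0.8]
opening: -0.0
```

drive_tool --commands "1 0 0 0.001 0 0 0;1 0 0 0.001 0 0 0;1 0 0 0.001 0 0 0"

```text
time_s: 3.8
tcp_pos: [0.4853, 0.1488, 0.0911]
eef_rot: [[-0.357, 0.934, -0.0], [0.934, 0.357, -0.0], [-0.0, -0.0, -1.0]]
contact_force: [0.3, 0.8, 1.1]
opening: -0.0002
```

drive_tool --commands "1 0 0 0.001 0 0 0;1 0 0 0.001 0 0 0;1 0 0 0.001 0 0 0"

```text
time_s: 4.05
tcp_pos: [0.4853, 0.1488, 0.0908]
eef_rot: [[-0.357, 0.934, 0.0], [0.934, 0.357, 0.0], [0.0, 0.0, -1.0]]
contact_force: [-0.3, -0.6, 1.4]
opening: 0.0001
```

drive_tool --commands "1 0 0 0.001 0 0 0;1 -0.01 0 0.001 0 0 0;1 -0.02 0 0.001 0 0 0;1 -0.03 0 0.001 0 0 0;1 -0.03 0 0.001 0 0 0"

```text
time_s: 4.47
tcp_pos: [0.4912, 0.1343, 0.0918]
eef_rot: [[-0.357, 0.934, 0.002], [0.934, 0.357, 0.0], [-0.0, 0.002, -1.0]]
contact_force: [-3.1, -3.6, 13.4]
opening: 0.0001
```

drive_tool --commands "1 0 0 0.001 0 0 0;1 0 0 0.001 0 0 0"

```text
time_s: 4.63
tcp_pos: [0.4912, 0.1345, 0.0918]
eef_rot: [[-0.357, 0.934, 0.002], [0.934, 0.357, -0.0], [-0.001, 0.002, -1.0]]
contact_force: [-4.7, -2.8, 16.9]
opening: 0.0001
```

```bash
python3 - <<'E'
from meas import *
c,o=meas('scene'); im=c['frame'][155:255,200:390,::-1]; cv2.imwrite('pics/s3.png',cv2.resize(im,None,fx=4,fy=4,interpolation=cv2.INTER_CUBIC))
E
```

```text
scene red 37 med [ 0.0378 -0.103 ] min [ 0.0313 -0.1091] max [ 0.0546 -0.097 ]
scene green 48 med [ 0.0755 -0.1225] min [ 0.0588 -0.1283] max [ 0.084  -0.1164]
```

View pics/s3.png

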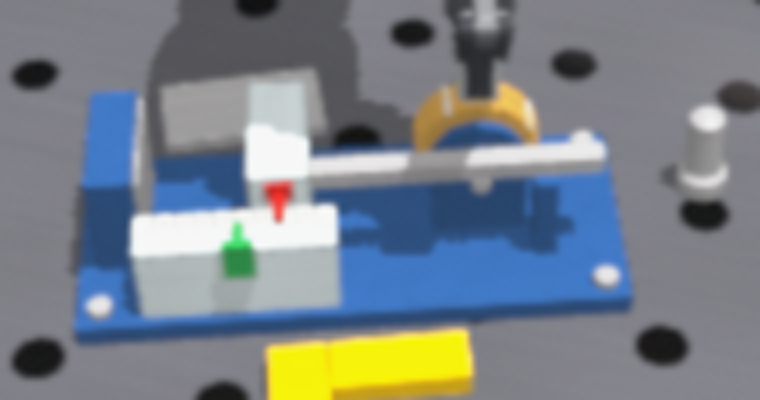

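drive_tool --commands "1 0 0 -0.002 0 0 0;1 -0.008 0 -0.002 0 0 0;1 -0.016 0 -0.002 0 0 0;1 -0.024 0 -0.002 0 0 0;1 -0.024 0 -0.002 0 0 0"

```text
time_s: 5.1
tcp_pos: [0.4955, 0.1232, 0.0916]
eef_rot: [[-0.357, 0.934, 0.002], [0.934, 0.357, 0.0], [-0.0, 0.001, -1.0]]
contact_force: [-0.2, -2.4, 7.7]
opening: 0.0
```

drive_tool --commands "1 0 0 -0.012 0 0 0;1 0 0 -0.016 0 0 0;1 0.03 0 -0.016 0 0 0;1 0.056 0 -0.016 0 0 0;1 0.056 0 -0.004 0 0 0;1 0.056 0 0 0 0 0;1 0.056 0 0 0 0 0;1 0.038 0 0 0 0 0;1 0.019 0 0 0 0 0;1 0 0 0 0 0 0"

```text
time_s: 5.93
tcp_pos: [0.4954, 0.123, 0.0917]
eef_rot: [[-0.358, 0.934, 0.001], [0.934, 0.358, 0.001], [0.0, 0.001, -1.0]]
contact_force: [-0.9, 0.5, 2.5]
opening: -0.0002
```

```bash
python3 - <<'E'
from meas import *
s=robot.observe();d=s['tcp_pos'][:2]-np.array([.4895,.1355]); print((d@R(np.radians(20.9))).round(4),s['tcp_pos'],s['contact_force'].round(1))
c,o=meas('scene'); save(c,'s4.png')
E
```

```text
[ 0.0011 -0.0138] [0.49543149 0.12301512 0.09173612] [-0.9  0.5  2.5]
scene red 41 med [ 0.0397 -0.109 ] min [ 0.0307 -0.1151] max [ 0.0543 -0.103 ]
scene green 48 med [ 0.0755 -0.1225] min [ 0.0588 -0.1283] max [ 0.084  -0.1164]
```

drive_tool --commands "1 0 0 -0.012 0 0 0;1 0 0 -0.016 0 0 0;1 0.03 0 -0.016 0 0 0;1 0.056 0 -0.016 0 0 0;1 0.056 0 -0.004 0 0 0;1 0.056 0 0.0006 0 0 0;1 0.056 0 0.0006 0 0 0;1 0.038 0 0.0006 0 0 0;1 0.019 0 0.0006 0 0 0;1 0 0 0.0006 0 0 0"

```text
time_s: 6.82
tcp_pos: [0.4954, 0.1232, 0.0917]
eef_rot: [[-0.358, 0.934, 0.001], [0.934, 0.358, 0.001], [0.0, 0.002, -1.0]]
contact_force: [-1.8, 1.0, 5.1]
opening: 0.0002
```

drive_tool --commands "1 0 0 -0.012 0 0 0;1 0 0 -0.016 0 0 0;1 0.03 0 -0.016 0 0 0;1 0.056 0 -0.016 0 0 0;1 0.056 0 -0.004 0 0 0;1 0.056 0 0 0 0 0;1 0.056 0 0 0 0 0;1 0.038 0 0 0 0 0;1 0.019 0 0 0 0 0;1 0 0 0 0 0 0"

```text
time_s: 7.65
tcp_pos: [0.4954, 0.1232, 0.0917]
eef_rot: [[-0.358, 0.934, 0.002], [0.934, 0.358, 0.001], [0.0, 0.002, -1.0]]
contact_force: [-1.9, 0.8, 5.7]
opening: 0.0001
```

```bash
python3 - <<'E'
from meas import *
c,o=meas('scene'); im=c['frame'][155:255,200:390,::-1]; cv2.imwrite('pics/s5.png',cv2.resize(im,None,fx=4,fy=4,interpolation=cv2.INTER_CUBIC))
E
```

```text
scene red 42 med [ 0.0391 -0.119 ] min [ 0.0301 -0.1252] max [ 0.0536 -0.113 ]
scene green 48 med [ 0.0755 -0.1225] min [ 0.0588 -0.1283] max [ 0.084  -0.1164]
```

View pics/s5.png

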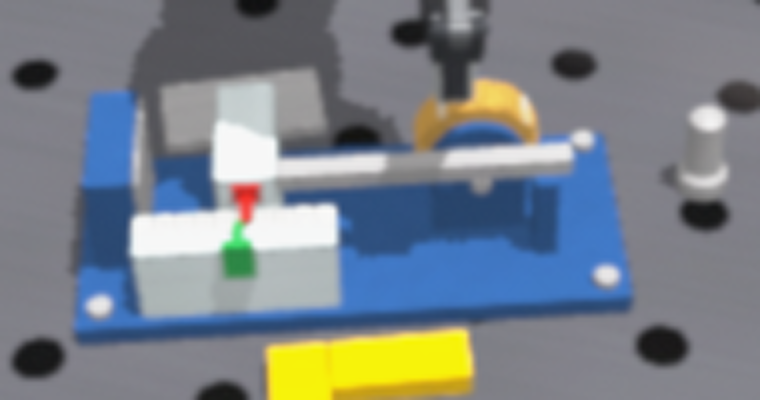

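```bash
cat > sub.py <<'E'
from meas import *
def sub(n,a=np.radians(20.9),z=0.067):
    c=vision.camera(n);f=c['frame'].astype(float)
    K=c['intrinsics'];M=np.linalg.inv(c['view']);o=M[:3,3]
    v,u=np.mgrid[0:400,0:640]; d=np.stack([(u-K[0,2])/K[0,0],(v-K[1,2])/K[1,1],np.ones(u.shape)]).reshape(3,-1)
    d=M[:3,:3]@d; X=o[:,None]+d*((z-o[2])/d[2]); j=((X[:2].T-np.array([.4895,.1355]))@R(a)).reshape(400,640,2)
    red=np.clip(f[:,:,0]-np.maximum(f[:,:,1],f[:,:,2])-25,0,None)
    gr=np.clip(f[:,:,1]-np.maximum(f[:,:,0],f[:,:,2])-15,0,None)
    box=(j[:,:,1]<-.08)&(j[:,:,1]>-.16)&(j[:,:,0]>.025)&(j[:,:,0]<.09)
    for nm,w in (('red',red),('green',gr)):
        w=w*box
        for r in range(400):
            if w[r].sum()>40:
                W=w[r]; print(n,nm,r,int(W.sum()),'u %.2f'%((W*u[r]).sum()/W.sum()),'jig x %.1f y %.2f'%tuple(1000*(W[:,None]*j[r]).sum(0)/W.sum()))
    return c
E
python3 -c "
from sub import *
sub('scene')"
```

```text
scene red 201 593 u 260.95 jig x 32.0 y -119.34
scene red 202 765 u 260.80 jig x 34.9 y -119.61
scene red 203 748 u 260.88 jig x 37.8 y -119.39
scene red 204 786 u 260.90 jig x 40.7 y -119.30
scene red 205 663 u 260.85 jig x 43.6 y -119.37
scene red 206 498 u 260.89 jig x 46.5 y -119.24
scene red 207 427 u 260.89 jig x 49.3 y -119.19
scene red 208 362 u 260.94 jig x 52.2 y -119.04
scene red 209 274 u 261.02 jig x 55.0 y -118.86
scene red 210 60 u 261.35 jig x 57.9 y -118.16
scene green 210 46 u 258.67 jig x 57.5 y -123.45
scene green 211 175 u 259.10 jig x 60.4 y -122.56
scene green 212 177 u 258.95 jig x 63.2 y -122.80
scene green 213 181 u 258.87 jig x 66.0 y -122.90
scene green 214 234 u 259.04 jig x 68.8 y -122.52
scene green 215 463 u 259.02 jig x 71.5 y -122.52
scene green 216 594 u 258.66 jig x 74.2 y -123.16
scene green 217 436 u 258.70 jig x 77.0 y -123.04
scene green 218 353 u 258.98 jig x 79.7 y -122.45
scene green 219 353 u 259.10 jig x 82.5 y -122.16
scene green 220 351 u 259.28 jig x 85.2 y -121.77
scene green 221 348 u 259.36 jig x 87.9 y -121.57
```

drive_tool --commands "1 0 0 -0.02 0 0 0;1 0 0 -0.06 0 0 0;1 0 0 -0.1 0 0 0"

```text
time_s: 8.0
tcp_pos: [0.4943, 0.123, 0.1404]
eef_rot: [[-0.357, 0.934, -0.002], [0.934, 0.357, -0.001], [0.0, -0.002, -1.0]]
contact_force: [-0.0, -0.4, -0.2]
opening: 0.0002
```

drive_tool --commands "1 0.044 0 0.06 0 0 0;1 0.044 0 0.09 0 0 0;1 0.044 0 0.098 0 0 0;1 0.044 0 0.1 0 0 0;1 0.044 0 0.1 0 0 0;1 0.03 0 0.1 0 0 0;1 0.015 0 0.1 0 0 0;1 0.002 0 0.1 0 0 0;1 0.002 0 0.1 0 0 0"

```text
time_s: 8.75
tcp_pos: [0.4951, 0.1233, 0.0916]
eef_rot: [[-0.357, 0.934, 0.001], [0.934, 0.357, -0.0], [-0.001, 0.001, -1.0]]
contact_force: [-1.0, -2.4, 8.8]
opening: 0.0001
```

drive_tool --commands "1 0 0 -0.02 0 0 0;1 0 0 -0.06 0 0 0;1 0.1 0 -0.2 0 0 0;1 0.2 0 -0.2 0 0 0;1 0.28 0 -0.2 0 0 0;1 0.36 0 -0.2 0 0 0;1 0.4 0 -0.2 0 0 0;1 0.4 0 -0.2 0 0 0;1 0.4 0 -0.2 0 0 0"

```text
time_s: 9.5
tcp_pos: [0.4218, 0.3142, 0.1913]
eef_rot: [[-0.361, 0.932, 0.0], [0.932, 0.361, 0.001], [0.001, 0.0, -1.0]]
contact_force: [-0.2, 0.2, 0.1]
opening: 0.0001
```

```bash
python3 -c "
from sub import *
c=sub('scene'); cv2.imwrite('pics/s6.png',cv2.resize(c['frame'][155:255,200:390,::-1],None,fx=4,fy=4,interpolation=cv2.INTER_CUBIC))
c=sub('top'); save(c,'t6.png');cv2.imwrite('pics/t6z.png',cv2.resize(c['frame'][130:290,250:440,::-1],None,fx=4,fy=4,interpolation=cv2.INTER_CUBIC))"
```

```text
scene red 201 527 u 259.09 jig x 31.7 y -123.08
scene red 202 743 u 259.01 jig x 34.6 y -123.20
scene red 203 746 u 259.07 jig x 37.6 y -123.03
scene red 204 782 u 259.10 jig x 40.5 y -122.90
scene red 205 658 u 259.11 jig x 43.3 y -122.83
scene red 206 496 u 259.11 jig x 46.2 y -122.80
scene red 207 407 u 259.10 jig x 49.1 y -122.76
scene red 208 298 u 259.08 jig x 51.9 y -122.75
scene red 209 199 u 259.12 jig x 54.8 y -122.63
scene green 211 172 u 258.97 jig x 60.4 y -122.81
scene green 212 175 u 258.93 jig x 63.2 y -122.85
scene green 213 183 u 258.85 jig x 66.0 y -122.94
scene green 214 236 u 259.05 jig x 68.8 y -122.51
scene green 215 466 u 259.01 jig x 71.5 y -122.54
scene green 216 591 u 258.66 jig x 74.2 y -123.16
scene green 217 433 u 258.71 jig x 77.0 y -123.02
scene green 218 348 u 258.97 jig x 79.7 y -122.46
scene green 219 345 u 259.11 jig x 82.5 y -122.14
scene green 220 346 u 259.28 jig x 85.2 y -121.76
scene green 221 343 u 259.36 jig x 87.9 y -121.56
top red 180 65 u 367.89 jig x 56.5 y -124.59
top red 181 238 u 367.46 jig x 54.9 y -122.89
top red 182 261 u 367.75 jig x 52.7 y -122.60
top red 183 274 u 368.27 jig x 50.3 y -122.77
top red 184 279 u 368.67 jig x 48.0 y -122.71
top red 185 296 u 369.26 jig x 45.5 y -123.02
top red 186 353 u 370.10 jig x 42.9 y -123.81
top red 187 452 u 370.90 jig x 40.2 y -124.54
top red 188 293 u 370.17 jig x 38.8 y -122.26
top red 189 76 u 368.83 jig x 37.9 y -118.77
top green 171 92 u 366.36 jig x 75.7 y -129.26
top green 172 241 u 365.69 jig x 74.3 y -127.09
top green 173 377 u 364.47 jig x 73.2 y -123.83
top green 174 397 u 363.52 jig x 72.0 y -121.11
top green 175 352 u 363.45 jig x 70.1 y -120.11
top green 176 174 u 364.59 jig x 67.2 y -121.50
top green 177 128 u 365.79 jig x 64.2 y -123.01
top green 178 130 u 366.22 jig x 61.9 y -123.01
top green 179 111 u 366.54 jig x 59.6 y -122.78
```

View pics/t6z.png

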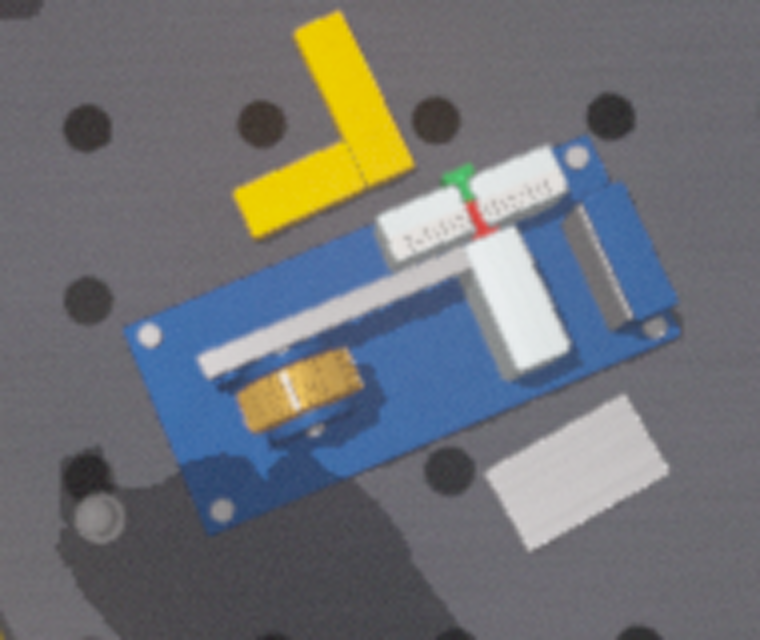

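View pics/s6.png

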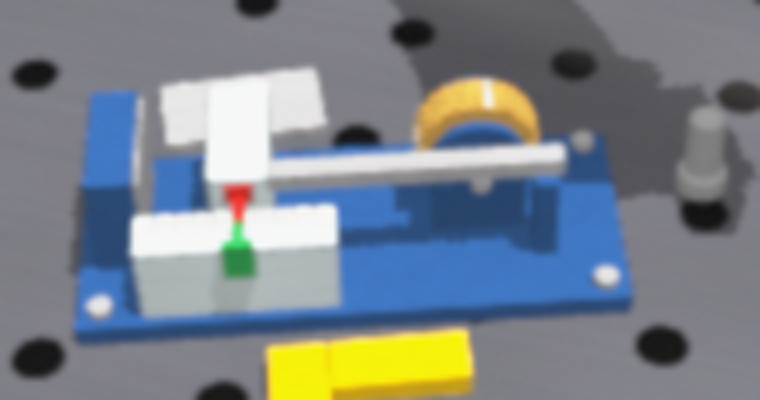

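Both views show the red pointer and green mark in line: in the scene view at u 259.1 against 259.0, and in the top view at jig y −122.7 against −122.9 mm. The hand is clear and the loose things look undisturbed, so I am handing in.

```bash
python3 -c "
from h import *
print(robot.observe()['contact_force'].round(2)); print(robot.hand_in())"
```

```text
[ 1.14 -0.4   0.22]
the job is handed in; nothing more can be done
None
```

I rolled the wheel with the shut fingertips in five strokes, lifting between them. I then drew the hand about 0.2 m away and handed in at about 10 s.

- **Alignment:** in the last pictures the pointer and mark agree to about 0.3 mm along the slide. The scene camera reads -122.7 against -122.8 mm, and the top camera about -122.7 against -122.9 mm. The camera calibration is only good to about 2 mm.
- **Contact force:** about 2.5 to 9 N at the readings on most strokes. The first one read 13 to 17 N, above the suggested 3 to 10 N, so I pressed less after it.
- **Surroundings:** in the final views the square, coupon and pin look unmoved. I did not check the driver again at the end. The hand was above and well clear of the jaw throughout.

The hand-in gave no verdict. No check failed.

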